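Set the guarded dosing dial to its set tab

ROBOT

A 6-joint arm with a two-finger parallel gripper is mounted at the origin on a cart in front of the work surface, level with it; the furniture and walls round the work are solid. World frame = base frame: x ahead of the robot, y to its left, z up, the work surface at z = 0. Lengths are in mm, angles in degrees, forces in N, time in s.
With the tool pointing down it reaches from about 300 to 850 mm from the base axis. Payload 4.2 kg.
Tool frame: the origin (TCP) lies between the finger pads; the fingertips stand 22 mm ahead of it and the grasp point (between the pads) lies 3 mm ahead of it (env.finger_overhang is the distance from the TCP to the fingertips, in mm); z points along the fingers, y is the line along which they close (so a half turn about z gives the same grasp; the last joint's range is limited). The gripper opens to 91 mm and grips with 3 to 60 N. Pads are 32 mm wide; open, the fingers measure 118 mm over their backs; the gripper's body (76 mm by 178 mm) begins 60 mm behind the grasp point.
Start: joints at [-76.089, 18.312, 89.639, -0, 72.044, -1.146], TCP at [149.379, -555.272, 235.976] pointing down, gripper open.
Joint ranges: [-177.97, 177.97], [-48.28, 115.42], [12.27, 149.76], [-77.06, 257.06], [2.81, 150.46], [-146.56, 146.56]. Speed limits (degrees/s): [147.25, 147.25, 180, 180, 180, 180].

INTERFACE

Orientations are given as [roll, pitch, yaw] about the fixed x, y, z axes, in that order (R = Rz(yaw) Ry(pitch) Rx(roll)).
In Python, from workcell import state, cams, ticket, look_for, outline_of, env gives the robot as it stands.
- The arm moves only by the tool servo_tool, never from a script. Its argument "steps" is a list of rows, each a list of 3 entries, a list of its own where there are three numbers: the closure in counts, from 0 (fully open) to 255 (shut), then the shift along the tool's x, y, z in mm, then the turn, a rotation vector about the tool's x, y, z in rad. A call has exactly 10 rows; each row shifts and turns the commanded pose from where the row before left it, along the tool's axes as they then stand; what a row does not reach is not made up. A row lasts 1/10 s, in which the tool goes at most 50 mm and 8.59 degrees, less where a joint would pass 70% of its speed; a pose out of reach is approached as far as the arm can. A call with a gripper value outside its range is refused whole. The fingers move at their own pace and stop on an object; "squeeze" is the grip in N (left out, the last holds). Time passes only in rows, so rows that do not move let the fingers close, or fill a call up. It gives the time, the measured TCP pose, the force, the opening and the grip force at its end, in the units of the state.
- state(): the state, without advancing time (a new reading comes with each control period).
- cams.grab_frame(name): name is "side" or "top"; returns a dict with "color" (400x640x3 uint8, red, green, blue), "z_map" (400x640 float32, mm along the optical axis (not along the pixel's ray), 0 where there is no reading), "fovy" (degrees; the focal length in pixels is half the picture's height over the tangent of half this angle, whatever the lens; pixels are square), "cx", "cy" (the principal point, pixels), "k1" (the pictures are not rectified: a ray, as slopes to the right and down, at radius r is drawn at 1 + k1 r^2 times it, then the intrinsics apply), "eye" and "rotation" of the camera in the world. Camera axes: x right, y up, looking along -z (the intrinsics and any distortion apply to the point x, -y, -z); pixel columns grow to the right and rows downward; lengths in mm; the calibration is good to about 2 mm. A picture is of the moment at which its call begins.
- ticket.job_done(): hands the job in; it is judged then, once.
Trained networks look in a picture, given as the dict that the camera call returned (one of the last four; its "shot" number tells which), for a name from the list of things; names that differ only in an ending like _2 or _b are one class to them, and where a whole thing is asked for, a point or a joint stands for the part that bears it (a point fixed in the world has none). Each returns a list of dicts, best first, with "confidence" (0 to 1); they miss things now and then, are a little off and sometimes report something else, mostly with a low value. They report only what shows in the picture. A call takes as long as a camera call.
- look_for(picture, thing): "at" ([column, row] in pixels, amid what is visible of it).
- outline_of(picture, thing): "pixels" (400x640 bool, what is visible of it) and "at" ([column, row] in pixels, amid what is visible of it).
The state is a dict: "time_s": time; "qpos": joint angles; "qvel": joint speeds; "effort": joint torques, N m; "ee_pos": TCP position; "ee_rot": TCP orientation; "force": force on the tool from outside, world axes, zero at the start; "torque": the same for the moment, N m; "gripper_width": finger opening in mm; "gripper_force": force on a finger pad.
Only numpy, scipy, OpenCV 4.12 (cv2) and the standard library are available. Lean on these libraries where they do the work, as an engineer would, in place of code of your own. Each camera call takes 0.05 s, during which the arm holds its last target. There are 200 camera calls.

TASK

Set the feed rate on the sloping dosing console: swing the guard bar fully open, clear of the dial, turn the dial by its wing grip until its pointed nose points straight at the steel set tab, then swing the guard bar back across the dial against its stop pin. Do not shift the set tab, do not disturb the loose things on the bench, and let go at the end.

Things in the scene. Friction and masses are not known exactly. Their poses are not given: they have to be found in the camera images.
- console: White enclosure, 300 wide x 180 deep mm, fixed on the bench, 30 mm high in front (robot side), 156 mm at the back; its plain grey top panel slopes 35 degrees. Origin under its centre, x to its back, y left. The dial stands near the panel's middle on a flat round white scale plate, 74 mm radius, 3 mm thick. A stop pin, 14 mm across and 62 mm out, stands 88 mm left of the dial's axis.
- dial_axis (a point): Point on the dial's turning axis, 28 mm out from the panel's face. Its axes are the panel's: x up the slope (away from the robot), y left along the panel, z straight out of the panel (35 degrees from vertical, leaning to the robot).
- dial (a joint): Turning angle of the dial, rad: 0 when its nose points straight up the slope, growing clockwise seen looking down on the panel; free from -2.2 to 2.2. Friction about 0.1 N m; it stays where it is left.
- dial_nose (a point): Tip of the nose of the black dial, 50 mm from its axis, 9 mm out from the panel; x axis along the nose, z out of the panel. Dial: 72 mm round skirt (top 12 mm out from the panel) with an upright wing grip across it, 16 mm thick, flat-sided from 35 mm behind the axis to 27 mm ahead, top 45 mm out (17 mm beyond dial_axis). One wing end is rounded, the other tapers to the nose.
- set_mark (a point): Where the nose's tip (dial_nose) must come: 50 mm from the dial's axis towards the set tab, 9 mm out from the panel; x axis from the dial's axis to the tab. Set tab: dark steel block, 16 mm wide with a point inwards, at the scale plate's edge, 55 to 78 mm from the axis, 11 mm out from the panel; stiff, and must not be shifted.
- set_tab (a joint): Angle of the set tab about the dial's axis, rad, same zero and sense as the dial: the dial is right when both are equal.
- guard_bar (a joint): Angle of the guard bar, rad: 0 closed, lying across over the dial against its stop pin; grows as its free end swings up the slope (clockwise looking down on the panel); 1.4 at its open stop. It stays where it is left (friction 0.12 N m, about 1 N at the grip).
- bar_grip (a point): Centre of the upright black round grip on the steel guard bar, square to the panel: 20 mm across, its top 21 mm above this point, a 26 mm collar from 22 mm below it, the bar's top 26 mm below it. It stands 160 mm from the bar's pivot; the bar, 18 wide x 7 thick mm, goes on 45 mm beyond it, its underside 50 mm out from the panel.
- bar_pivot (a point): Point on the guard bar's pivot axis (parallel to the dial's axis), 110 mm to the right of the dial's axis along the panel; bar_grip lies 29 mm farther out from the panel than this point.
- pvc_tee: Loose pipe tee, 60x80x39 mm, beside the console on the left: a bystander. Origin at the centre of its underside.
- pvc_elbow: Loose dark pipe elbow, 58x58x41 mm, on the left: a bystander. Origin under its centre.
- ball_valve: Loose dark pipe valve, 132 mm long, 72 mm high, on the right: a bystander. Origin under its centre.
- air_stone: Loose blue air stone, 58 mm long, 25 mm high, on the right: a bystander. Origin under its centre.

How it is judged:
By the outcome, as a careful person would: the job done as asked, in the order asked, and still so for the second after the job is handed in, with the robot touching nothing.
It also fails if it takes over 64 s, if anything falls off the work surface, if the arm or the gripper's body presses on something with over 40 N, if the wrist force passes 120 N, or if a joint passes its speed limit or range.

## Working session

There is one attempt and no reset: what is moved stays moved. The work goes in short steps, Python scripts to look and compute and a tool call to move; the robot and the scene stay as the last step left them, time stands still between calls to the robot, and variables do not carry over. Pictures are saved under pics/ and viewed, at most 10 in all, crops included, and the job is handed in when it is done.

Besides the shell and the picture viewer there is one more tool, called as name([rows], argument=value, ...), one row to a line, values as JSON. servo_tool: Moves the arm, as the interface text tells. Its arguments: {"type":"object","properties":{"steps":{"type":"array","items":{"type":"array"}},"squeeze":{"type":"number"}},"required":["steps"]}

```bash
mkdir -p pics; ls
cat > h.py <<'E'
import numpy as np, cv2
from workcell import state, cams, ticket, look_for, outline_of, env
from scipy.spatial.transform import Rotation as R
def rays(f,px):
    px=np.atleast_2d(px).astype(float); h=f["color"].shape[0]
    F=h/2/np.tan(np.radians(f["fovy"])/2)
    d=(px-[f["cx"],f["cy"]])/F; u=d.copy()
    for _ in range(20): u=d/(1+f["k1"]*(u**2).sum(1,keepdims=True))
    return np.c_[u[:,0],-u[:,1],-np.ones(len(u))]
def rot(f):
    r=np.array(f["rotation"]); return r if r.shape==(3,3) else R.from_euler('xyz',r,degrees=True).as_matrix()
def deproj(f,px):
    px=np.atleast_2d(px); z=f["z_map"][px[:,1].astype(int),px[:,0].astype(int)]
    return (rays(f,px)*z[:,None])@rot(f).T+np.array(f["eye"]), z
def proj(f,P):
    p=(np.atleast_2d(P)-np.array(f["eye"]))@rot(f); u=np.c_[p[:,0],-p[:,1]]/-p[:,2:]
    u=u*(1+f["k1"]*(u**2).sum(1,keepdims=True)); F=f["color"].shape[0]/2/np.tan(np.radians(f["fovy"])/2)
    return u*F+[f["cx"],f["cy"]]
def save(f,n): cv2.imwrite("pics/"+n,f["color"][...,::-1])
E
python3 - <<'E'
from h import *
print(state())
for n in("top","side"):
    f=cams.grab_frame(n); save(f,n+"0.png"); print(n,f["eye"],f["rotation"],f["fovy"],f["k1"])
    for t in["console","dial","dial_nose","set_mark","set_tab","guard_bar","bar_grip","bar_pivot","pvc_tee","pvc_elbow","ball_valve","air_stone"]:
        r=look_for(f,t)[:2]
        for q in r:
            P,z=deproj(f,[q["at"]]); print(t,round(q["confidence"],2),np.round(q["at"]),P.round(0))
E
```

```text
pics
{'time_s': 0.0, 'qpos': array([-7.60910613e+01,  1.83506256e+01,  8.97064781e+01, -1.11928787e-03,
        7.20424212e+01, -1.14525461e+00]), 'qvel': array([ 0.08930564, -0.10051085, -0.06062344,  0.0914128 ,  0.03591429,
       -0.0575896 ]), 'effort': array([-6.62673619e-05, -4.12459302e+01, -2.31978106e+01,  7.26088788e-02,
        4.57234879e-02, -1.34816050e-04]), 'ee_pos': array([ 149.23667958, -554.81748385,  235.1299293 ]), 'ee_rot': array([-1.79900474e+02, -9.25266925e-04,  1.50545385e+01]), 'force': array([ 0.00295412, -0.53188178, -0.38442548]), 'torque': array([-0.03106761,  0.00141016,  0.07166039]), 'gripper_force': 0.0, 'gripper_width': 91.20238016172036}
top [ 369.86762488   12.13757833 1099.73531684] [ 1.06877216e+01  7.74071233e-02 -9.06447281e+01] 54.59027400576206 -0.005181687895036866
console 0.98 [337. 203.] [[533. -31. 143.]]
console 0.4 [344. 203.] [[538. -49. 109.]]
dial 0.73 [344. 204.] [[535. -52. 107.]]
dial_nose 0.96 [342. 204.] [[536. -46. 113.]]
set_mark 0.51 [348. 182.] [[586. -60. 143.]]
set_tab 0.57 [350. 180.] [[590. -65. 145.]]
guard_bar 0.58 
[... 369 characters left out ...]
 204.] [[ 541. -271.   71.]]
air_stone 0.42 [345. 205.] [[532. -54. 110.]]
air_stone 0.35 [338. 199.] [[546. -36. 122.]]
side [1529.79332132  -57.09478613  683.38427521] [60.68091686  1.35346597 84.94029345] 42.71739146774197 -0.04008993634519043
console 0.77 [285. 217.] [[628. -56. 114.]]
console 0.74 [306. 178.] [[111.  19. -73.]]
dial 0.6 [290. 192.] [[532. -42. 118.]]
dial_nose 0.55 [292. 187.] [[531. -35. 131.]]
guard_bar 0.79 [303. 179.] [[519. -10. 142.]]
bar_grip 0.58 [307. 177.] [[518.  -0. 146.]]
bar_pivot 0.66 [291. 184.] [[527. -37. 135.]]
pvc_tee 0.54 [370. 247.] [[651. 122.  37.]]
ball_valve 0.79 [188. 238.] [[ 562. -275.   35.]]
air_stone 0.63 [210. 214.] [[ 439. -239.   19.]]
```

Run:
```python
import cv2
a=cv2.imread("pics/top0.png")[130:280,230:460]; cv2.imwrite("pics/top0c.png",cv2.resize(a,(798,520),interpolation=cv2.INTER_CUBIC))
a=cv2.imread("pics/side0.png")[100:300,150:420]; cv2.imwrite("pics/side0c.png",cv2.resize(a,(783,580),interpolation=cv2.INTER_CUBIC))
```

```text
(no output)
```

View pics/top0c.png

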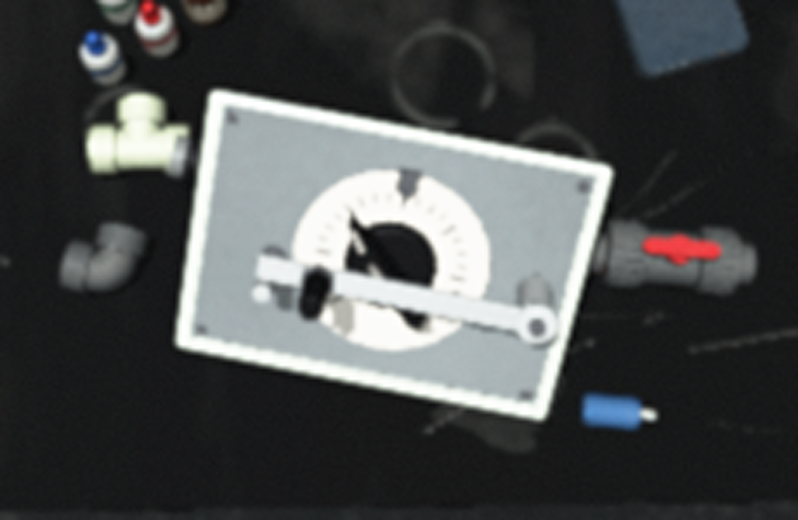

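View pics/side0c.png

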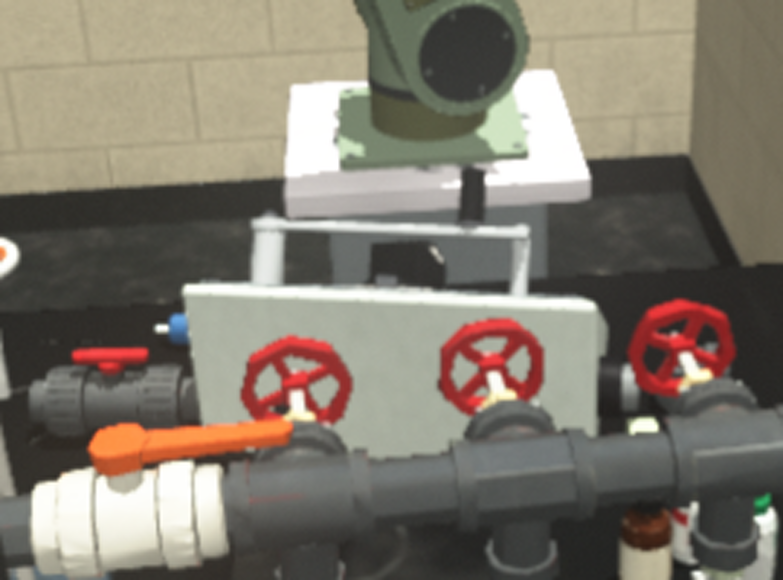

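The top view shows the console yawed about -11°, with the guard bar closed over the dial. In crop pixels, the nose is at (350,212), the tab at (408,190), the grip at (317,290) and the pivot at (538,327). Next I'll fit the panel frame.

```bash
cat >> h.py <<'E'
def panel(c):  # console x,y,yaw -> R(panel axes), point at mid panel face
    Rz=R.from_euler('z',c[2]).as_matrix(); s=np.radians(35)
    A=Rz@np.array([[np.cos(s),0,-np.sin(s)],[0,1,0],[np.sin(s),0,np.cos(s)]])
    return A, np.array([c[0],c[1],93.])
def onplane(f,px,A,O,h):  # pixels -> panel coords (u,v) at height h
    d=rays(f,px)@rot(f).T; e=np.array(f["eye"]); n=A[:,2]
    t=((O-e)@n+h)/(d@n); P=e+d*t[:,None]; return (P-O)@A
E
python3 - <<'E'
from h import *
from scipy.optimize import least_squares
f=cams.grab_frame("top")
s=798/230
crop=lambda p:(np.array(p)+.5)/s+[230,130]-.5
px=crop([(213,92),(610,168),(543,417),(178,346)])
L=np.array([[90,150,156],[90,-150,156],[-90,-150,30],[-90,150,30.]])
def W(c): return L@R.from_euler('z',c[2]).as_matrix().T+[c[0],c[1],0]
r=least_squares(lambda c:(proj(f,W(c))-px).ravel(),[540,-50,-.2]); c=r.x
print(c,np.degrees(c[2]),r.fun.round(1))
A,O=panel(c)
# depth check of plane offset
g=np.array([(x,y) for x in range(285,400) for y in range(155,245)]); P,z=deproj(f,g)
q=(P-O)@A; m=(abs(q[:,0])<100)&(abs(q[:,1])<140)&(abs(q[:,2])<12)
o=m&(np.hypot(q[:,0],q[:,1])>85)
G=np.c_[q[o][:,:2],np.ones(o.sum())]; print("plane resid",np.linalg.lstsq(G,q[o][:,2],rcond=None)[0],np.median(q[o][:,2]))
# plate circle
col=f["color"]
uv=onplane(f,g,A,O,3)[:,:2]
br=col[g[:,1],g[:,0]].astype(int).min(1)
w=(br>205)
np.save("c.npy",c)
# edge: along radial lines from approx centre, outermost transition
gray=col.min(2).astype(np.float32)
def samp(u,v,h):
    p=proj(f,O+A@np.array([u,v,h])).astype(np.float32); return cv2.remap(gray,p[:,:1].copy(),p[:,1:].copy(),cv2.INTER_LINEAR)[0,0]
cen=np.array([0.,0.])
for it in range(4):
    pts=[]
    for a in np.radians(range(0,360,6)):
        rr=np.arange(62,90,.5); v=np.array([samp(cen[0]+t*np.cos(a),cen[1]+t*np.sin(a),3) for t in rr])
        d=v[8:]-v[:-8]; i=d.argmin()
        if d[i]<-40: pts.append(cen+(rr[i]+2)*np.array([np.cos(a),np.sin(a)]))
    pts=np.array(pts)
    k=least_squares(lambda k:np.hypot(*(pts-k[:2]).T)-k[2],[*cen,74],loss="soft_l1"); cen=k.x[:2]
print("dial centre",k.x,len(pts), "pivot expected",cen+[0,-110])
for n,p,h in[("nose",(350,212),9),("tabtip",(408,200),11),("pivot",(538,327),57),("pin",(262,294),62),("griptop",(322,272),104)]:
    e=onplane(f,[crop(p)],A,O,h)[0,:2]-cen; print(n,e.round(1),np.hypot(*e).round(1),"angle cw",np.degrees(np.arctan2(-e[1],e[0])).round(1))
a=cv2.resize(col[150:240,290:410,::-1],(800,600),interpolation=cv2.INTER_CUBIC); cv2.imwrite("pics/t1.png",a)
E
```

```text
[ 5.35737620e+02 -4.13584444e+01 -2.05284974e-01] -11.761962625066912 [-1.3 -1.   1.6 -0.7  0.8  1.1 -1.2  0.5]
plane resid [-4.59594449e-04 -3.91831784e-03  1.17775806e+00] 1.1751581114600915
dial centre [ 1.2746045  -4.6511216  75.26294467] 46 pivot expected [   1.2746045 -114.6511216]
nose [37.3 36.5] 52.2 angle cw -44.4
tabtip [56.4 -3.7] 56.5 angle cw 3.7
pivot [  -2.4 -111.8] 111.9 angle cw 91.2
pin [-16.3  87.5] 89.0 angle cw -100.5
griptop [31.  46.4] 55.8 angle cw -56.2
```

View pics/t1.png

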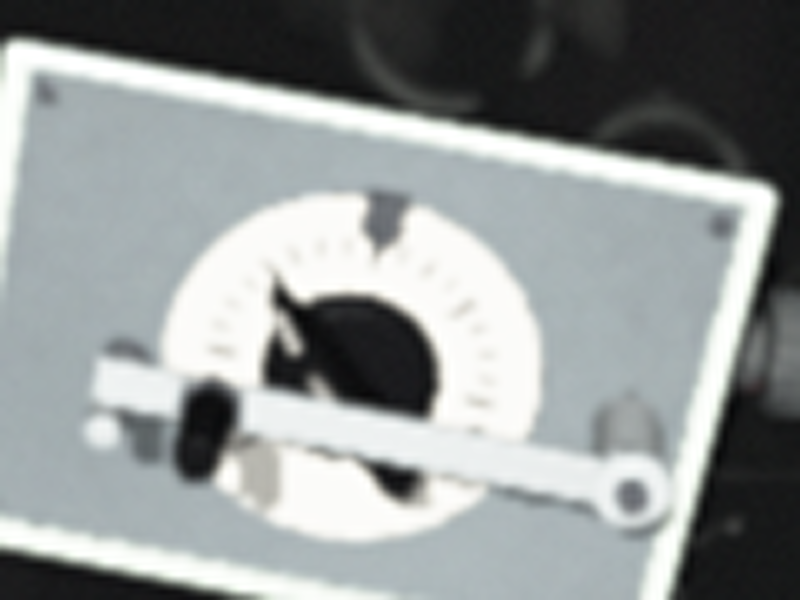

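The fit agrees with the sizes given: pin (-16,88), pivot at 112 mm and nose at radius 52 mm. The nose sits at about -44° and the tab at about +4°. Next I'll check the predicted grip position and work out the approach.

```bash
cat >> h.py <<'E'
import os
CEN=np.array([1.3,-4.7]); DH=1.0
def frame():
    A,O=panel(np.load("c.npy")); return A,O+A@np.array([CEN[0],CEN[1],DH])   # dial axis at panel face
def Ttool(a):  # tool rotation, z=-n, tool x at angle a (deg cw from u)
    A,_=frame(); a=np.radians(a); x=A@[np.cos(a),-np.sin(a),0]; z=-A[:,2]; return np.c_[x,np.cross(z,x),z]
def todo(u,v,h,a):
    A,D=frame(); s=state(); Rt=R.from_euler('xyz',s["ee_rot"],degrees=True).as_matrix(); T=D+A@np.array([u,v,h])
    d=T-s["ee_pos"]; rv=R.from_matrix(Rt.T@Ttool(a)).as_rotvec(); q=A.T@(s["ee_pos"]-D)
    xa=A.T@Rt[:,0]
    print("t",round(s["time_s"],2),"TCP uvh",q.round(1),"a",np.degrees(np.arctan2(-xa[1],xa[0])).round(2),"tilt",np.degrees(np.arccos(min(1,-(A[:,2]@Rt[:,2])))).round(2),"F",(A.T@s["force"]).round(1),"w",round(s["gripper_width"],1),"gf",round(s["gripper_force"],1),"q",np.round(s["qpos"],0))
    print("  target",T.round(1),"shift tool",(Rt.T@d).round(1),"rotvec",rv.round(4),"shift after turn",(Ttool(a).T@d).round(1))
E
python3 - <<'E'
from h import *
A,D=frame(); print("dial0",D,A.round(3))
todo(0,50,139,-90)
for n in("top","side"):
    f=cams.grab_frame(n)
    o=f["color"][...,::-1].copy()
    o=cv2.resize(o,None,fx=6,fy=6,interpolation=cv2.INTER_CUBIC)
    Q=[(0,50,104),(0,50,83),(0,50,57),(0,95,57),(0,-110,57),(-16,88,62),(35.7,35,9),(0,0,45)]
    p=proj(f,D+np.array(Q)@A.T)
    print(n,p.round(1))
    for a in p: cv2.circle(o,tuple(int(x) for x in (a+.5)*6),4,(0,0,255),-1)
    x,y=p[0].astype(int); x-=0
    if n=="side": c=o[(y-40)*6:(y+40)*6,(x-65)*6:(x+65)*6]; 
    else: c=o[(y-40)*6:(y+30)*6,(x-30)*6:(x+80)*6]
    cv2.imwrite("pics/m_%s.png"%n,c)
a=cv2.imread("pics/m_top.png");b=cv2.imread("pics/m_side.png");w=780
a=cv2.resize(a,(450,290));b=cv2.resize(b,(450,280));cv2.imwrite("pics/m.png",np.vstack([a,b]))
E
```

```text
dial0 [535.26054803 -46.05991215  94.56480141] [[ 0.802  0.204 -0.562]
 [-0.167  0.979  0.117]
 [ 0.574  0.     0.819]]
t 1.35 TCP uvh [-143.3 -577.2  273. ] a -31.68 tilt 35.0 F [-0.4  0.1 -0.5] w 91.4 gf 0.0 q [-76.  18.  90.   0.  72.  -1.]
  target [467.4  19.1 208.4] shift tool [ 456.3 -472.1   27.5] rotvec [-0.5468  0.3364 -1.0668] shift after turn [627.2 143.3 134. ]
top [[318.9 219.4]
 [319.9 215.5]
 [321.  210.8]
 [303.4 207.4]
 [384.2 223.1]
 [304.9 214.4]
 [331.  191.6]
 [341.  212.5]]
side [[312.5 157.1]
 [312.1 166.3]
 [311.5 177.7]
 [331.4 178.4]
 [242.3 175.4]
 [329.  177. ]
 [301.7 197.3]
 [289.4 182.2]]
```

View pics/m.png

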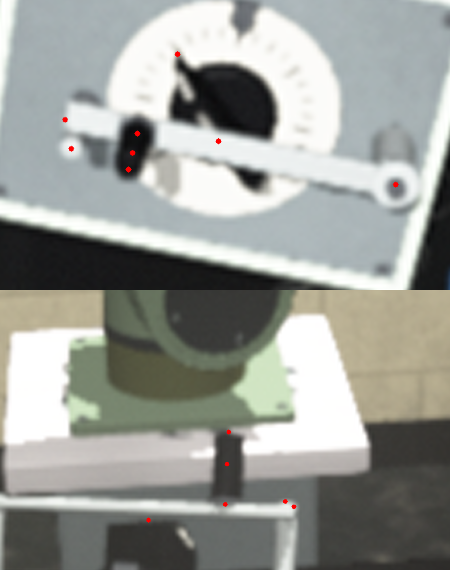

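The model points fall on the real parts in both views. Moving over the console now.

servo_tool([
  [0,[23,-23.5,-4],[0,0,0]],
  [0,[23,-23.5,-4],[0,0,0]],
  [0,[23,-23.5,-4],[0,0,0]],
  [0,[23,-23.5,-4],[0,0,0]],
  [0,[23,-23.5,-4],[0,0,0]],
  [0,[23,-23.5,-4],[0,0,0]],
  [0,[23,-23.5,-4],[0,0,0]],
  [0,[23,-23.5,-4],[0,0,0]],
  [0,[23,-23.5,-4],[0,0,0]],
  [0,[23,-23.5,-4],[0,0,0]],
], squeeze=10)

```text
time_s: 2.45
ee_pos: [310.9, -267.4, 276.3]
ee_rot: [180.0, -0.0, 15.0]
force: [0.5, 0.5, 0.5]
gripper_width: 91.0
gripper_force: 0.0
```

servo_tool([
  [0,[23,-23.5,-4],[0,0,0]],
  [0,[23,-23.5,-4],[0,0,0]],
  [0,[23,-23.5,-4],[0,0,0]],
  [0,[23,-23.5,-4],[0,0,0]],
  [0,[23,-23.5,-4],[0,0,0]],
  [0,[23,-23.5,-4],[0,0,0]],
  [0,[23,-23.5,-4],[0,0,0]],
  [0,[23,-23.5,-4],[0,0,0]],
  [0,[23,-23.5,-4],[0,0,0]],
  [0,[23,-23.5,-4],[0,0,0]],
])

```text
time_s: 3.45
ee_pos: [472.0, 19.4, 316.3]
ee_rot: [180.0, -0.0, 15.1]
force: [0.5, -0.8, 0.2]
gripper_width: 91.5
gripper_force: 0.0
```

servo_tool([
  [0,[0,0,0],[-0.06,0.037,-0.118]],
  [0,[0,0,0],[-0.06,0.037,-0.118]],
  [0,[0,0,0],[-0.06,0.037,-0.118]],
  [0,[0,0,0],[-0.06,0.037,-0.118]],
  [0,[0,0,0],[-0.06,0.037,-0.118]],
  [0,[0,0,0],[-0.06,0.037,-0.118]],
  [0,[0,0,0],[-0.06,0.037,-0.118]],
  [0,[0,0,0],[-0.06,0.037,-0.118]],
  [0,[0,0,0],[-0.06,0.037,-0.118]],
  [0,[0,0,0],[0,0,0]],
])

```text
time_s: 4.45
ee_pos: [469.3, 17.6, 314.8]
ee_rot: [145.5, -0.1, 77.9]
force: [-0.8, 0.3, -0.7]
gripper_width: 91.1
gripper_force: 0.0
```

```bash
python3 -c "
from h import *
todo(0,50,139,-90)"
```

```text
t 4.45 TCP uvh [ 62.8  48.9 224.9] a -89.67 tilt 0.52 F [-1.1  0.1 -0.1] w 91.1 gf 0.0 q [  8.  -9. 117. -17.  41.  30.]
  target [467.4  19.1 208.4] shift tool [  0.9 -62.1  86.5] rotvec [-0.0088  0.0018 -0.0058] shift after turn [  1.1 -62.8  85.9]
```

servo_tool([
  [0,[0.2,-15.6,0],[-0.0088,0.0018,-0.0058]],
  [0,[0.2,-15.6,0],[0,0,0]],
  [0,[0.2,-15.8,10],[0,0,0]],
  [0,[0.2,-15.8,16],[0,0,0]],
  [0,[0.2,0,20],[0,0,0]],
  [0,[0,0,20],[0,0,0]],
  [0,[0,0,15],[0,0,0]],
  [0,[0,0,5],[0,0,0]],
  [0,[0,0,0],[0,0,0]],
  [0,[0,0,0],[0,0,0]],
])

```text
time_s: 5.45
ee_pos: [470.1, 19.6, 210.2]
ee_rot: [144.9, -0.1, 78.2]
force: [0.0, -0.0, 0.9]
gripper_width: 91.2
gripper_force: 0.0
```

```bash
python3 -c "
from h import *
todo(0,50,89,-90)
f=cams.grab_frame('top')
for q in look_for(f,'bar_grip')[:2]: print(q)
for q in outline_of(f,'bar_grip')[:1]: print(q['at'],q['confidence'],q['pixels'].sum())
save(f,'d1.png'); a=f['color'][170:250,260:380,::-1]; cv2.imwrite('pics/d1.png',cv2.resize(a,(600,400),interpolation=cv2.INTER_CUBIC))"
```

```text
t 5.45 TCP uvh [  3.1  51.1 139. ] a -89.96 tilt 0.15 F [ 0.5 -0.   0.7] w 91.2 gf 0.0 q [  9.  -2. 128. -30.  24.  45.]
  target [495.5  13.3 167.5] shift tool [-1.1 -3.3 50. ] rotvec [ 0.0024 -0.0007 -0.0008] shift after turn [-1.1 -3.1 50. ]
{'at': [364.7, 220.4], 'confidence': 0.85}
[370.3, 221.1] 0.77 360
```

View pics/d1.png

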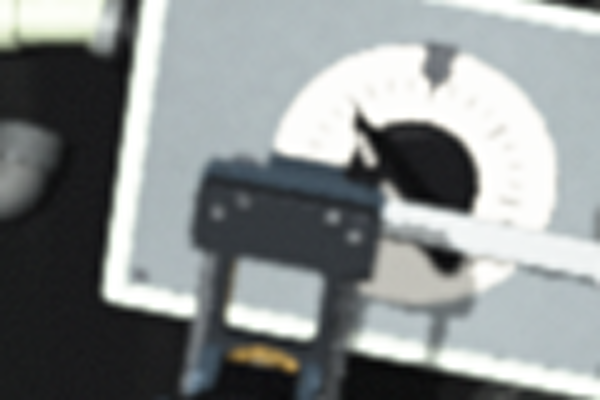

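servo_tool([
  [0,[-0.5,-1.5,8],[0,0,0]],
  [0,[-0.6,-1.7,8],[0,0,0]],
  [0,[0,0,10],[0,0,0]],
  [0,[0,0,10],[0,0,0]],
  [0,[0,0,10],[0,0,0]],
  [0,[0,0,4],[0,0,0]],
  [0,[0,0,0],[0,0,0]],
  [200,[0,0,0],[0,0,0]],
  [255,[0,0,0],[0,0,0]],
  [255,[0,0,0],[0,0,0]],
], squeeze=15)

```text
time_s: 6.6
ee_pos: [495.1, 13.3, 167.2]
ee_rot: [144.9, -0.0, 78.3]
force: [-0.7, -0.9, 0.7]
gripper_width: 70.0
gripper_force: 0.0
```

servo_tool([
  [255,[0,0,0],[0,0,0]],
  [255,[0,0,0],[0,0,0]],
  [255,[0,0,0],[0,0,0]],
  [255,[0,0,0],[0,0,0]],
  [255,[0,0,0],[0,0,0]],
  [255,[0,0,0],[0,0,0]],
  [255,[0,0,0],[0,0,0]],
  [255,[0,0,0],[0,0,0]],
  [255,[0,0,0],[0,0,0]],
  [255,[0,0,0],[0,0,0]],
])

```text
time_s: 7.6
ee_pos: [495.9, 13.2, 167.4]
ee_rot: [144.8, -0.0, 78.3]
force: [4.5, -2.9, 0.4]
gripper_width: 19.7
gripper_force: 15.0
```

```bash
python3 -c "
from h import *
todo(0,50,89,-90)
print(state()['qpos'])"
```

```text
t 7.6 TCP uvh [ 0.3 50.  88.7] a -90.01 tilt 0.19 F [ 4.3 -1.9 -2.6] w 19.7 gf 15.0 q [  7.   4. 130. -41.  16.  55.]
  target [495.5  13.3 167.5] shift tool [ 0.  -0.3 -0.3] rotvec [ 0.0032 -0.001   0.0001] shift after turn [ 0.  -0.3 -0.3]
[  6.81966028   3.80279112 130.04339436 -40.892794    16.19854961
  55.1005631 ]
```

servo_tool([
  [255,[-0.39,11.16,0],[0,0,0.0698]],
  [255,[-0.39,11.16,0],[0,0,0.0698]],
  [255,[-0.39,11.16,0],[0,0,0.0698]],
  [255,[-0.39,11.16,0],[0,0,0.0698]],
  [255,[-0.39,11.16,0],[0,0,0.0698]],
  [255,[-0.39,11.16,0],[0,0,0.0698]],
  [255,[-0.39,11.16,0],[0,0,0.0698]],
  [255,[-0.39,11.16,0],[0,0,0.0698]],
  [255,[-0.39,11.16,0],[0,0,0.0698]],
  [255,[-0.39,11.16,0],[0,0,0.0698]],
])

```text
time_s: 8.6
ee_pos: [570.1, -40.2, 226.0]
ee_rot: [151.8, -21.8, 43.7]
force: [0.9, 1.6, -0.1]
gripper_width: 19.7
gripper_force: 15.0
```

```bash
python3 -c "
from h import *
todo(160*np.sin(np.radians(40)),-110+160*np.cos(np.radians(40)),89,-50)"
```

```text
t 8.6 TCP uvh [102.3  12.8  88.8] a -49.89 tilt 0.15 F [ 0.4  1.8 -0.4] w 19.7 gf 15.0 q [ -2.   5. 117. -14.  23.  61.]
  target [570.3 -40.5 226.5] shift tool [ 0.2  0.6 -0.2] rotvec [ 0.0004 -0.0026 -0.0018] shift after turn [ 0.2  0.6 -0.2]
```

servo_tool([
  [255,[-0.39,11.16,0],[0,0,0.0698]],
  [255,[-0.39,11.16,0],[0,0,0.0698]],
  [255,[-0.39,11.16,0],[0,0,0.0698]],
  [255,[-0.39,11.16,0],[0,0,0.0698]],
  [255,[-0.39,11.16,0],[0,0,0.0698]],
  [255,[-0.39,11.16,0],[0,0,0.0698]],
  [255,[-0.39,11.16,0],[0,0,0.0698]],
  [255,[-0.39,11.16,0],[0,0,0.0698]],
  [255,[-0.39,11.16,0],[0,0,0.0698]],
  [255,[-0.39,11.16,0],[0,0,0.0698]],
])

```text
time_s: 9.6
ee_pos: [594.9, -142.6, 258.0]
ee_rot: [173.2, -34.6, 0.3]
force: [-0.0, 0.6, 1.8]
gripper_width: 20.0
gripper_force: 15.0
```

servo_tool([
  [255,[0,1,0],[0,0,0]],
  [255,[0,1,0],[0,0,0]],
  [255,[0,1,0],[0,0,0]],
  [255,[0,0,0],[0,0,0]],
  [255,[0,0,0],[0,0,0]],
  [255,[0,0,0],[0,0,0]],
  [255,[0,0,0],[0,0,0]],
  [255,[0,0,0],[0,0,0]],
  [255,[0,0,0],[0,0,0]],
  [255,[0,0,0],[0,0,0]],
])

```text
time_s: 10.6
ee_pos: [594.7, -144.2, 258.1]
ee_rot: [173.1, -34.6, 0.5]
force: [2.2, 5.0, 3.5]
gripper_width: 19.7
gripper_force: 15.0
```

```bash
python3 -c "
from h import *
todo(160*np.sin(np.radians(80)),-110+160*np.cos(np.radians(80)),89,-10)"
```

```text
t 10.6 TCP uvh [157.9 -84.   89.1] a -10.07 tilt 0.2 F [2.9 5.3 2.2] w 19.7 gf 15.0 q [-16.   7. 110.   6.  28.  72.]
  target [ 594.9 -142.5  257.8] shift tool [ 0.  -1.8  0.1] rotvec [-0.0017 -0.0031  0.0012] shift after turn [ 0.  -1.8  0.1]
```

servo_tool([
  [120,[0,-2,0],[0,0,0]],
  [100,[0,0,0],[0,0,0]],
  [100,[0,0,0],[0,0,0]],
  [100,[0,0,0],[0,0,0]],
  [60,[0,0,-10],[0,0,0]],
  [60,[0,0,-15],[0,0,0]],
  [60,[0,0,-15],[0,0,0]],
  [60,[0,0,-15],[0,0,0]],
  [60,[0,0,-15],[0,0,0]],
  [60,[0,0,0],[0,0,0]],
])

```text
time_s: 11.6
ee_pos: [554.8, -135.4, 318.4]
ee_rot: [172.9, -34.8, 0.5]
force: [-0.9, -0.3, 0.8]
gripper_width: 69.9
gripper_force: 0.0
```

```bash
python3 -c "
from h import *
todo(0,0,110,-44.4)
f=cams.grab_frame('top')
A,D=frame()
print(proj(f,D+A@[0,0,45]))
a=f['color'][155:235,290:410,::-1]; cv2.imwrite('pics/e1.png',cv2.resize(a,(798,532),interpolation=cv2.INTER_CUBIC))"
```

```text
t 11.6 TCP uvh [159.  -83.5 162. ] a -10.04 tilt 0.44 F [-0.3 -0.5  1.1] w 69.9 gf 0.0 q [-16.   0. 109.   5.  36.  73.]
  target [473.5 -33.2 184.7] shift tool [-142.4 -110.    50.8] rotvec [ 0.0034 -0.007  -0.5996] shift after turn [ -55.2 -170.9   52. ]
[[340.99897918 212.52987984]]
```

View pics/e1.png

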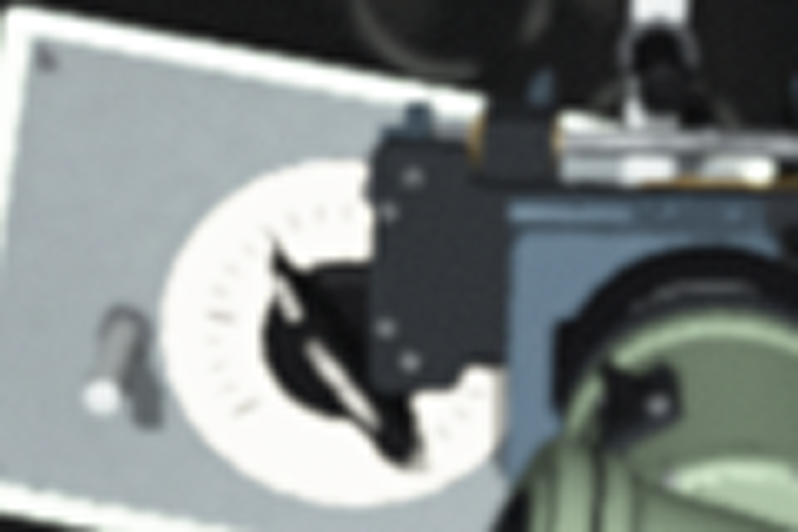

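The bar is clear of the dial and the wing can be seen. The nose is at crop pixel (273,240), and the index stripe runs from (277,280) to (378,428). I'll get the wing angle from the stripe.

```bash
python3 -c "
from h import *
f=cams.grab_frame('top'); A,D=frame()
c=lambda p:(np.array(p)+.5)/6.65+[290,155]-.5
for n,p,q,h in [('stripe45',(278,280),(378,428),45)]:
    P=onplane(f,[c(p),c(q)],A,D,h)[:,:2]; d=P[0]-P[1]; print(n,P.round(1),np.degrees(np.arctan2(-d[1],d[0])))
P=onplane(f,[c((273,240))],A,D,9)[0,:2]; print(P,np.hypot(*P),np.degrees(np.arctan2(-P[1],P[0])))
"
```

```text
stripe45 [[ 38.   31.3]
 [-14.9 -16.7]] -42.18879850510699
[38.03389134 36.34419617] 52.60681976833569 -43.698598531568486
```

servo_tool([
  [60,[-28.4,-22,0],[0,0,0]],
  [60,[-28.4,-22,0],[0,0,0]],
  [60,[-28.4,-22,0],[0,0,0]],
  [60,[-28.4,-22,0],[0,0,0]],
  [60,[-28.4,-22,0],[0,0,0]],
  [60,[0,0,0],[0.0034,-0.007,-0.12]],
  [60,[0,0,0],[0,0,-0.12]],
  [60,[0,0,0],[0,0,-0.12]],
  [60,[0,0,0],[0,0,-0.12]],
  [60,[0,0,0],[0,0,-0.12]],
])

```text
time_s: 12.7
ee_pos: [444.5, -26.8, 222.7]
ee_rot: [154.2, -23.9, 38.5]
force: [-1.0, 0.4, -0.4]
gripper_width: 69.6
gripper_force: 0.0
```

```bash
python3 -c "
from h import *
todo(0,0,41,-44.4)"
```

```text
t 12.7 TCP uvh [ -2.5   0.3 158.2] a -44.71 tilt 0.43 F [-1.1  0.2  0.3] w 69.6 gf 0.0 q [ -1.  -6. 129. -15.  24.  69.]
  target [512.2 -41.3 128.2] shift tool [  2.    2.8 117.2] rotvec [-0.0066  0.0034  0.0054] shift after turn [  1.6   2.  117.2]
```

servo_tool([
  [60,[2,2.5,10],[-0.0066,0.0034,0.016]],
  [60,[0,0,15],[0,0,0]],
  [60,[0,0,15],[0,0,0]],
  [60,[0,0,15],[0,0,0]],
  [60,[0,0,10],[0,0,0]],
  [60,[0,0,5],[0,0,0]],
  [60,[0,0,0],[0,0,0]],
  [60,[0,0,0],[0,0,0]],
  [60,[0,0,0],[0,0,0]],
  [60,[0,0,0],[0,0,0]],
])

```text
time_s: 13.7
ee_pos: [486.5, -35.9, 168.4]
ee_rot: [154.2, -24.7, 37.5]
force: [0.6, 0.3, -0.5]
gripper_width: 69.8
gripper_force: 0.0
```

```bash
python3 -c "
from h import *
todo(0,0,41,-43.8)"
```

```text
t 13.7 TCP uvh [ 1.6 -0.  89. ] a -43.49 tilt 0.13 F [ 0.2  0.4 -0.7] w 69.8 gf 0.0 q [ -2.   3. 131. -26.  13.  80.]
  target [512.2 -41.3 128.2] shift tool [-1.2 -1.2 48. ] rotvec [ 0.0014 -0.0018 -0.0054] shift after turn [-1.1 -1.1 48. ]
```

Joint 6 would run past its range on this turn, so I'll flip the tool a half turn, which gives the same grasp.

servo_tool([
  [60,[-1.2,-1.2,0],[0,0,-0.14]],
  [60,[0,0,0],[0,0,-0.14]],
  [60,[0,0,0],[0,0,-0.14]],
  [60,[0,0,0],[0,0,-0.14]],
  [60,[0,0,0],[0,0,-0.14]],
  [60,[0,0,0],[0,0,-0.14]],
  [60,[0,0,0],[0,0,-0.14]],
  [60,[0,0,0],[0,0,-0.14]],
  [60,[0,0,0],[0,0,-0.14]],
  [60,[0,0,0],[0,0,-0.14]],
])

```text
time_s: 14.7
ee_pos: [485.1, -35.6, 167.4]
ee_rot: [149.8, 18.8, 107.2]
force: [-0.0, 0.0, -0.7]
gripper_width: 69.8
gripper_force: 0.0
```

servo_tool([
  [60,[0,0,0],[0,0,-0.14]],
  [60,[0,0,0],[0,0,-0.14]],
  [60,[0,0,0],[0,0,-0.14]],
  [60,[0,0,0],[0,0,-0.14]],
  [60,[0,0,0],[0,0,-0.14]],
  [60,[0,0,0],[0,0,-0.14]],
  [60,[0,0,0],[0,0,-0.14]],
  [60,[0,0,0],[0,0,-0.14]],
  [60,[0,0,0],[0,0,-0.14]],
  [60,[0,0,0],[0,0,-0.14]],
])

```text
time_s: 15.7
ee_pos: [485.1, -35.6, 167.3]
ee_rot: [-163.9, 31.6, -162.9]
force: [-0.8, -0.0, -1.5]
gripper_width: 69.8
gripper_force: 0.0
```

servo_tool([
  [60,[0,0,0],[0,0,-0.14]],
  [60,[0,0,0],[0,0,-0.14]],
  [60,[0,0,0],[0,0,-0.06]],
  [60,[0,0,0],[0,0,0]],
  [60,[0,0,5],[0,0,0]],
  [60,[0,0,5],[0,0,0]],
  [60,[0,0,5],[0,0,0]],
  [60,[0,0,5],[0,0,0]],
  [60,[0,0,0],[0,0,0]],
  [60,[0,0,0],[0,0,0]],
])

```text
time_s: 16.7
ee_pos: [496.4, -38.0, 150.1]
ee_rot: [-154.3, 24.7, -142.7]
force: [-0.7, 0.3, -0.4]
gripper_width: 69.7
gripper_force: 0.0
```

```bash
python3 -c "
from h import *
todo(0,0,41,136.2)"
```

```text
t 16.7 TCP uvh [-0.7 -0.  68.3] a 136.61 tilt 0.03 F [-0.8  0.2  0.1] w 69.7 gf 0.0 q [ -2.   5. 132. -34.  10. -92.]
  target [512.2 -41.3 128.2] shift tool [-0.5 -0.4 27.3] rotvec [-0.0004  0.0004 -0.0071] shift after turn [-0.5 -0.4 27.3]
```

servo_tool([
  [60,[-0.5,-0.4,4],[0,0,-0.007]],
  [60,[0,0,4],[0,0,0]],
  [60,[0,0,4],[0,0,0]],
  [60,[0,0,4],[0,0,0]],
  [60,[0,0,4],[0,0,0]],
  [60,[0,0,4],[0,0,0]],
  [60,[0,0,3],[0,0,0]],
  [60,[0,0,0],[0,0,0]],
  [255,[0,0,0],[0,0,0]],
  [255,[0,0,0],[0,0,0]],
], squeeze=20)

```text
time_s: 17.7
ee_pos: [512.1, -41.2, 128.9]
ee_rot: [-154.1, 24.5, -142.2]
force: [0.7, 0.5, 0.2]
gripper_width: 56.4
gripper_force: 0.0
```

servo_tool([
  [255,[0,0,0],[0,0,0]],
  [255,[0,0,0],[0,0,0]],
  [255,[0,0,0],[0,0,0]],
  [255,[0,0,0],[0,0,0]],
  [255,[0,0,0],[0,0,0]],
  [255,[0,0,0],[0,0,0]],
  [255,[0,0,0],[0,0,0]],
  [255,[0,0,0],[0,0,0]],
  [255,[0,0,0],[0,0,0]],
  [255,[0,0,0],[0,0,0]],
])

```text
time_s: 18.7
ee_pos: [512.2, -41.5, 128.9]
ee_rot: [-154.1, 24.5, -142.2]
force: [-0.0, -4.1, 2.2]
gripper_width: 16.1
gripper_force: 20.0
```

```bash
python3 -c "
from h import *
todo(0,0,41,-176.3)
print(state()['torque'])"
```

```text
t 18.7 TCP uvh [ 0.4 -0.3 41.6] a 136.2 tilt 0.09 F [ 2.  -4.1  1.4] w 16.1 gf 20.0 q [ -3.   9. 132. -50.   7. -77.]
  target [512.2 -41.3 128.2] shift tool [0.1 0.5 0.6] rotvec [-0.0011  0.0012  0.829 ] shift after turn [0.5 0.2 0.6]
[-0.54500897 -0.06105884 -0.36975832]
```

servo_tool([
  [255,[0,0,0],[0,0,0.085]],
  [255,[0,0,0],[0,0,0.085]],
  [255,[0,0,0],[0,0,0.085]],
  [255,[0,0,0],[0,0,0.085]],
  [255,[0,0,0],[0,0,0.085]],
  [255,[0,0,0],[0,0,0.085]],
  [255,[0,0,0],[0,0,0.085]],
  [255,[0,0,0],[0,0,0.085]],
  [255,[0,0,0],[0,0,0.085]],
  [255,[0,0,0],[0,0,0.064]],
])

```text
time_s: 19.7
ee_pos: [512.2, -41.8, 129.0]
ee_rot: [177.4, 35.0, 163.5]
force: [0.5, -5.5, 0.8]
gripper_width: 16.2
gripper_force: 20.0
```

```bash
python3 -c "
from h import *
todo(0,0,41,-176.3)
print(state()['torque'])"
```

```text
t 19.7 TCP uvh [ 0.5 -0.5 41.6] a -176.14 tilt 0.11 F [ 1.8 -5.3 -0.3] w 16.2 gf 20.0 q [ -3.   9. 132. -50.   7. -29.]
  target [512.2 -41.3 128.2] shift tool [0.6 0.5 0.6] rotvec [-0.0012  0.0014 -0.0027] shift after turn [0.6 0.5 0.6]
[-0.87003745 -0.13712803 -0.55166524]
```

servo_tool([
  [150,[0,0,0],[0,0,0]],
  [120,[0,0,0],[0,0,0]],
  [60,[0,0,0],[0,0,0]],
  [60,[0,0,-5],[0,0,0]],
  [60,[0,0,-12],[0,0,0]],
  [60,[0,0,-15],[0,0,0]],
  [60,[0,0,-20],[0,0,0]],
  [60,[0,0,-25],[0,0,0]],
  [60,[0,0,-25],[0,0,0]],
  [60,[0,0,-20],[0,0,0]],
])

```text
time_s: 20.7
ee_pos: [442.7, -26.5, 229.5]
ee_rot: [177.4, 35.0, 163.8]
force: [0.2, 0.5, 0.4]
gripper_width: 69.7
gripper_force: 0.0
```

servo_tool([
  [60,[0,-20,-5],[0,0,0]],
  [60,[0,-25,-5],[0,0,0]],
  [60,[0,-25,0],[0,0,0]],
  [60,[0,-25,0],[0,0,0]],
  [60,[0,-25,0],[0,0,0]],
  [60,[0,-25,0],[0,0,0]],
  [60,[0,-25,0],[0,0,0]],
  [60,[0,-25,0],[0,0,0]],
  [60,[0,-25,0],[0,0,0]],
  [60,[0,-25,0],[0,0,0]],
])

```text
time_s: 21.7
ee_pos: [380.7, -256.7, 233.8]
ee_rot: [177.8, 34.1, 163.1]
force: [0.1, -0.4, 0.8]
gripper_width: 69.5
gripper_force: 0.0
```

```bash
python3 -c "
from h import *
todo(157.8,-83,160,-10)
f=cams.grab_frame('top'); cv2.imwrite('full.png',f['color'][...,::-1])
a=f['color'][165:225,300:390,::-1]; cv2.imwrite('pics/g1.png',cv2.resize(a,(798,532),interpolation=cv2.INTER_CUBIC))"
```

```text
t 21.7 TCP uvh [  -8.9 -237.8  176.2] a -175.74 tilt 1.11 F [ 0.6 -0.4  0.5] w 69.5 gf 0.0 q [ -48.   -4.  125.   34.   35. -146.]
  target [ 555.  -135.   316.1] shift tool [-155.   166.9   11.8] rotvec [-0.0233  0.0159  2.8926] shift after turn [ 191.1 -123.4   16.2]
```

View pics/g1.png

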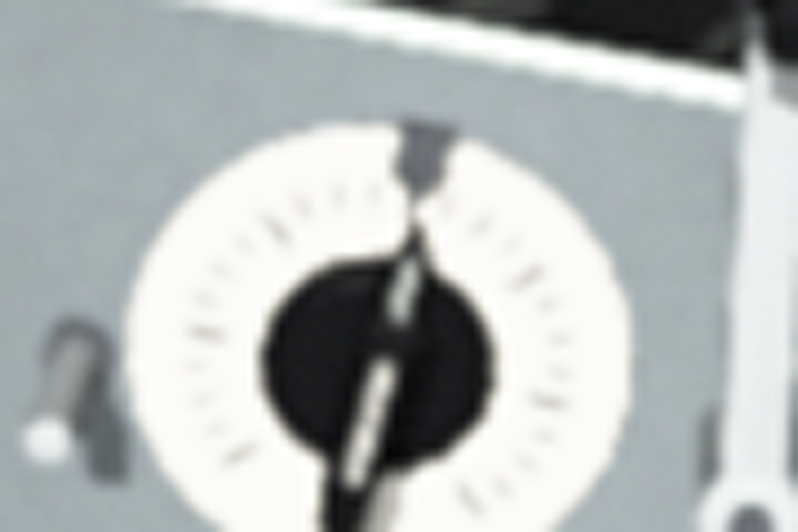

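```bash
python3 -c "
from h import *
f=cams.grab_frame('top'); A,D=frame()
c=lambda p:(np.array(p)+.5)/8.867+[300,165]-.5
def ang(P): return np.degrees(np.arctan2(-P[...,1],P[...,0])).round(2)
for n,p,h in [('nosetip',(414,220),9),('tabtip',(416,200),11),('tabout',(427,128),11),('tabL',(398,165),11),('tabR',(447,165),11)]:
    P=onplane(f,[c(p)],A,D,h)[0,:2]; print(n,P.round(1),np.hypot(*P).round(1),ang(P))
P=onplane(f,[c((410,262)),c((350,485))],A,D,45)[:,:2]; print('stripe',P.round(1),ang(P[0]-P[1]))
P=onplane(f,[c((262,363)),c((494,363)),c((375,258))],A,D,12)[:,:2]; print('skirt',P.round(1))
# sub-pixel: white/dark rows through the tab and nose, panel-rectified
g=f['color'].astype(np.float32).mean(2)
def prof(r,h,th):
    a=np.radians(th); Q=np.c_[r*np.cos(a),-r*np.sin(a),0*a+h]; p=proj(f,D+Q@A.T).astype(np.float32)
    return cv2.remap(g,p[:,:1].copy(),p[:,1:].copy(),cv2.INTER_LINEAR)[:,0]
th=np.arange(-20,30,.25)
for r,h in [(40,9),(42,9),(44,9),(46,9),(48,9),(58,11),(60,11),(62,11),(64,11),(66,11),(68,11),(70,11)]:
    v=prof(r,h,th); d=np.clip(np.median(v)-v-15,0,None); k=abs(th-th[d.argmax()])<14; d=d*k; print(r,h,'centroid',(d@th/d.sum()).round(2),d.max().round(0))
"
```

```text
nosetip [49.8 -2.2] 49.8 2.58
tabtip [56.8 -1.6] 56.9 1.61
tabout [79.2 -0.6] 79.2 0.41
tabL [66.4  5.4] 66.6 -4.67
tabR [69.2 -8.2] 69.7 6.79
stripe [[ 52.3  -2.5]
 [-19.8   1.5]] 3.16
skirt [[ -2.8  33.1]
 [ 11.4 -33.3]
 [ 37.1   6.7]]
40 9 centroid 5.78 138.0
42 9 centroid 5.59 165.0
44 9 centroid 5.14 149.0
46 9 centroid 4.62 119.0
48 9 centroid 3.91 85.0
58 11 centroid 1.18 75.0
60 11 centroid 1.37 100.0
62 11 centroid 1.04 120.0
64 11 centroid 0.7 128.0
66 11 centroid 0.62 128.0
68 11 centroid 0.6 125.0
70 11 centroid 0.51 124.0
```

```bash
python3 -c "
from h import *
from scipy.optimize import least_squares
A,D=frame(); F=[cams.grab_frame('top') for _ in range(6)]; f=F[0]
g=np.mean([x['color'].astype(np.float32).mean(2) for x in F],0)
def samp(Q):
    p=proj(f,D+Q@A.T).astype(np.float32); return cv2.remap(g,p[:,:1].copy(),p[:,1:].copy(),cv2.INTER_CUBIC)[:,0]
def edge(h,r0,r1,thr,angs,up):
    out=[]
    for a in np.radians(angs):
        rr=np.arange(r0,r1,.25); v=samp(np.c_[rr*np.cos(a),-rr*np.sin(a),0*rr+h]); s=(v>thr) if up else (v<thr)
        i=np.argmax(s)
        if i>0: out.append((rr[i]*np.cos(a),-rr[i]*np.sin(a)))
    return np.array(out)
def fit(P):
    k=least_squares(lambda k:np.hypot(*(P-k[:2]).T)-k[2],[0,0,np.hypot(*P.T).mean()],loss='soft_l1',f_scale=.5); return k.x.round(2),np.abs(k.fun).mean().round(2),len(P)
sk=edge(12,28,46,140,[*range(-120,-15,5),*range(35,110,5)],True); print('skirt',fit(sk))
pl=edge(3,66,84,205,[*range(-165,-12,5),*range(20,165,5)],False); print('plate',fit(pl))
C=np.array(fit(pl)[0][:2])
s=np.arange(-14,14,.1)
for r,h in [(40,9),(43,9),(46,9),(60,11),(64,11),(68,11),(72,11)]:
    v=samp(np.c_[0*s+r,s,0*s+h]); t=(v.min()+np.percentile(v,95))/2; w=s[v<t]; m=(w[0]+w[-1])/2
    e=np.array([r,m]); print(r,h,'edges v',w[0].round(1),w[-1].round(1),'mid',m.round(2),'ang',np.degrees(np.arctan2(-m,r)).round(2), 'about C',np.degrees(np.arctan2(-(m-C[1]),r-C[0])).round(2))
"
```

```text
skirt (array([ 3.35, -0.13, 34.34]), np.float64(0.19), 36)
plate (array([ 0.57, -0.11, 75.42]), np.float64(0.3), 60)
40 9 edges v -8.5 0.8 mid -3.85 ang 5.5 about C 5.42
43 9 edges v -6.9 -0.6 mid -3.75 ang 4.98 about C 4.9
46 9 edges v -6.4 -0.8 mid -3.6 ang 4.47 about C 4.39
60 11 edges v -5.3 2.5 mid -1.4 ang 1.34 about C 1.24
64 11 edges v -7.6 5.9 mid -0.85 ang 0.76 about C 0.67
68 11 edges v -8.0 6.6 mid -0.7 ang 0.59 about C 0.5
72 11 edges v -7.7 6.0 mid -0.85 ang 0.68 about C 0.59
```

servo_tool([
  [60,[0,24,0],[0,0,0]],
  [60,[0,24,0],[0,0,0]],
  [60,[0,24,0],[0,0,0]],
  [60,[0,24,0],[0,0,0]],
  [60,[0,24,0],[0,0,0]],
  [60,[0,24,0],[0,0,0]],
  [60,[0,24,0],[0,0,0]],
  [60,[0,24,0],[0,0,0]],
  [60,[0,24,0],[0,0,0]],
  [60,[0,22,0],[0,0,0]],
])

```text
time_s: 23.1
ee_pos: [445.0, -24.7, 242.0]
ee_rot: [177.9, 34.2, 163.4]
force: [0.4, -0.2, -0.3]
gripper_width: 70.1
gripper_force: 0.0
```

```bash
python3 -c "
from h import *
todo(0.5,-0.5,41,-176.1)"
```

```text
t 23.1 TCP uvh [  8.6   2.5 173.9] a -176.03 tilt 0.95 F [ 0.2 -0.1 -0.5] w 70.1 gf 0.0 q [  1.  -8. 127. -16.  28. -62.]
  target [512.5 -41.8 128.4] shift tool [  6.2  -2.1 133.1] rotvec [-0.0109 -0.0125 -0.0011] shift after turn [  7.9  -3.5 132.9]
```

servo_tool([
  [60,[0,0,0],[-0.0109,-0.0125,-0.0011]],
  [60,[3.9,-1.7,8],[0,0,0]],
  [60,[4,-1.8,12],[0,0,0]],
  [60,[0,0,14],[0,0,0]],
  [60,[0,0,14],[0,0,0]],
  [60,[0,0,14],[0,0,0]],
  [60,[0,0,14],[0,0,0]],
  [60,[0,0,10],[0,0,0]],
  [60,[0,0,6],[0,0,0]],
  [60,[0,0,0],[0,0,0]],
])

```text
time_s: 24.1
ee_pos: [489.1, -40.0, 160.7]
ee_rot: [177.3, 34.8, 163.3]
force: [-0.6, -0.5, -0.4]
gripper_width: 69.7
gripper_force: 0.0
```

```bash
python3 -c "
from h import *
todo(0.5,-0.5,41,-176.1)"
```

```text
t 24.1 TCP uvh [-0.2 -3.5 80.8] a -175.95 tilt 0.22 F [-0.6 -0.6 -0. ] w 69.7 gf 0.0 q [ -3.   4. 131. -27.  12. -52.]
  target [512.5 -41.8 128.4] shift tool [-0.5  3.2 39.8] rotvec [-0.0029 -0.0025 -0.0026] shift after turn [-0.4  3.  39.8]
```

servo_tool([
  [60,[-0.4,3.1,6],[-0.0029,-0.0025,-0.0026]],
  [60,[0,0,7],[0,0,0]],
  [60,[0,0,7],[0,0,0]],
  [60,[0,0,7],[0,0,0]],
  [60,[0,0,7],[0,0,0]],
  [60,[0,0,5.5],[0,0,0]],
  [60,[0,0,0],[0,0,0]],
  [255,[0,0,0],[0,0,0]],
  [255,[0,0,0],[0,0,0]],
  [255,[0,0,0],[0,0,0]],
])

```text
time_s: 25.1
ee_pos: [513.1, -40.7, 130.4]
ee_rot: [177.2, 35.1, 163.5]
force: [0.1, 0.6, 0.6]
gripper_width: 48.5
gripper_force: 0.0
```

servo_tool([
  [255,[0,0,0],[0,0,0]],
  [255,[0,0,0],[0,0,0]],
  [255,[0,0,0],[0,0,0]],
  [255,[0,0,0],[0,0,0]],
  [255,[0,0,0],[0,0,0]],
  [255,[0,0,0],[0,0,0]],
  [255,[0,0,0],[0,0,0]],
  [255,[0,0,0],[0,0,0]],
  [255,[0,0,0],[0,0,0]],
  [255,[0,0,0],[0,0,0]],
])

```text
time_s: 26.1
ee_pos: [512.7, -41.9, 129.9]
ee_rot: [177.4, 35.0, 163.5]
force: [0.5, -5.3, 1.2]
gripper_width: 15.8
gripper_force: 20.0
```

```bash
python3 -c "
from h import *
todo(0.5,-0.5,41,-178.6)"
```

```text
t 26.1 TCP uvh [ 1.5 -0.6 42. ] a -176.14 tilt 0.12 F [ 2.  -5.1  0.1] w 15.8 gf 20.0 q [ -3.   9. 132. -49.   7. -30.]
  target [512.5 -41.8 128.4] shift tool [ 1. -0.  1.] rotvec [-0.0018  0.0012 -0.043 ] shift after turn [1. 0. 1.]
```

servo_tool([
  [255,[0,0,0],[0,0,-0.015]],
  [255,[0,0,0],[0,0,-0.015]],
  [255,[0,0,0],[0,0,-0.014]],
  [255,[0,0,0],[0,0,0]],
  [255,[0,0,0],[0,0,0]],
  [255,[0,0,0],[0,0,0]],
  [60,[0,0,0],[0,0,0]],
  [60,[0,0,0],[0,0,0]],
  [60,[0,0,0],[0,0,0]],
  [60,[0,0,-5],[0,0,0]],
])

```text
time_s: 27.1
ee_pos: [510.2, -39.9, 133.6]
ee_rot: [179.0, 35.1, 166.7]
force: [-0.7, 0.7, -0.1]
gripper_width: 45.1
gripper_force: 0.0
```

```bash
python3 -c "
from h import *
todo(-60,-150,150,-176.1)"
```

```text
t 27.1 TCP uvh [ 1.3  1.  46.8] a -178.72 tilt 0.12 F [-0.7  0.6  0.4] w 45.1 gf 0.0 q [ -3.   8. 132. -45.   7. -37.]
  target [ 372.3 -165.4  183. ] shift tool [  57.8 -152.1 -103.6] rotvec [0.0017 0.0013 0.0457] shift after turn [  50.9 -154.8 -103.2]
```

servo_tool([
  [60,[0,0,-10],[0,0,0]],
  [60,[0,0,-15],[0,0,0]],
  [60,[0,0,-20],[0,0,0]],
  [60,[0,0,-25],[0,0,0]],
  [60,[0,0,-25],[0,0,0]],
  [60,[0,0,-20],[0,0,0]],
  [60,[0,10,0],[0,0,0]],
  [60,[0,20,0],[0,0,0]],
  [60,[0,25,0],[0,0,0]],
  [60,[0,25,0],[0,0,0]],
])

```text
time_s: 28.1
ee_pos: [463.2, 52.1, 229.5]
ee_rot: [179.0, 35.2, 166.6]
force: [-0.4, -0.1, -0.1]
gripper_width: 69.6
gripper_force: 0.0
```

servo_tool([
  [60,[0,25,0],[0,0,0]],
  [60,[0,25,0],[0,0,0]],
  [60,[0,25,0],[0,0,0]],
  [60,[0,25,0],[0,0,0]],
  [60,[0,25,0],[0,0,0]],
  [60,[0,25,0],[0,0,0]],
  [60,[0,0,0],[0,0,0]],
  [60,[0,0,0],[0,0,0]],
  [60,[0,0,0],[0,0,0]],
  [60,[0,0,0],[0,0,0]],
])

```text
time_s: 29.1
ee_pos: [496.0, 196.5, 231.3]
ee_rot: [179.0, 35.1, 166.6]
force: [-0.1, -0.4, 1.0]
gripper_width: 69.5
gripper_force: 0.0
```

```bash
cat > m.py <<'E'
from h import *
A,D=frame(); F=[cams.grab_frame('top') for _ in range(6)]; f=F[0]
G=np.mean([x['color'].astype(np.float32) for x in F],0); g=G.mean(2)
def samp(Q):
    p=proj(f,D+Q@A.T).astype(np.float32); return cv2.remap(g,p[:,:1].copy(),p[:,1:].copy(),cv2.INTER_CUBIC)[:,0]
s=np.arange(-14,14,.1)
for r,h in [(40,9),(43,9),(46,9),(48,9),(60,11),(64,11),(68,11),(72,11)]:
    v=samp(np.c_[0*s+r,s,0*s+h]); t=(v.min()+np.percentile(v,95))/2; w=s[v<t]; m=(w[0]+w[-1])/2
    print(r,h,'edges v',w[0].round(1),w[-1].round(1),'mid',m.round(2),'ang',np.degrees(np.arctan2(-m,r)).round(2))
# stripe ridge (bright on black) at top height 45, rear part
for u in (-20,-15,-10,-5,0):
    s2=np.arange(-6,6,.1); v=samp(np.c_[0*s2+u,s2,0*s2+45]); w=np.clip(v-v.min()-.4*np.ptp(v),0,None); print('stripe',u,(w@s2/w.sum()).round(2))
a=G[165:225,300:390,::-1]; cv2.imwrite('pics/g%d.png'%(state()['time_s']*10),cv2.resize(a,(798,532),interpolation=cv2.INTER_CUBIC))
E
python3 m.py; python3 -c "
from h import *
todo(157.8,-83,160,170)"; ls pics
```

```text
40 9 edges v -6.1 2.1 mid -2.0 ang 2.86
43 9 edges v -4.7 1.4 mid -1.65 ang 2.2
46 9 edges v -4.1 1.1 mid -1.5 ang 1.87
48 9 edges v -3.8 0.8 mid -1.5 ang 1.79
60 11 edges v -5.3 2.5 mid -1.4 ang 1.34
64 11 edges v -7.5 5.9 mid -0.8 ang 0.72
68 11 edges v -8.0 6.6 mid -0.7 ang 0.59
72 11 edges v -7.7 6.0 mid -0.85 ang 0.68
stripe -20 0.18
stripe -15 0.32
stripe -10 -0.13
stripe -5 0.05
stripe 0 -0.01
t 29.4 TCP uvh [  6.8 230.2 162.4] a -178.66 tilt 0.16 F [-0.9 -0.1  0.8] w 70.0 gf 0.0 q [ 35.   5. 117. -41.  40. -15.]
  target [ 555.  -135.   316.1] shift tool [-158.3 -309.6    2.4] rotvec [ 0.0011  0.0026 -0.1979] shift after turn [ -94.4 -334.7    2.4]
d1.png
e1.png
g1.png
g294.png
m.png
m_side.png
m_top.png
side0.png
side0c.png
t1.png
top0.png
top0c.png[ WARN:0@6.812] global loadsave.cpp:1063 imwrite_ Unsupported depth image for selected encoder is fallbacked to CV_8U.
```

View pics/g294.png

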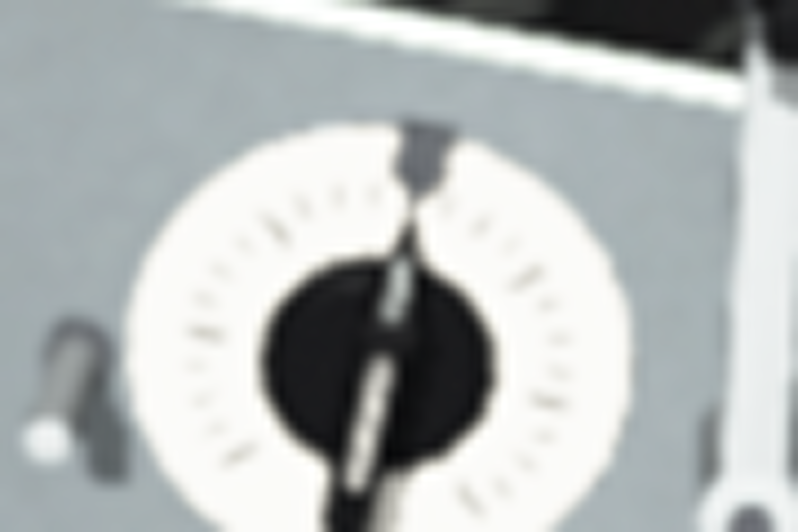

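The nose tip (410,215) lines up with the tab point (414,200). Next I'll close the bar.

servo_tool([
  [60,[-15.8,-31,0],[0,0,0]],
  [60,[-15.8,-31,0],[0,0,0]],
  [60,[-15.8,-31,0],[0,0,0]],
  [60,[-15.8,-31,0],[0,0,0]],
  [60,[-15.8,-31,0],[0,0,0]],
  [60,[-15.8,-31,0],[0,0,0]],
  [60,[-15.8,-31,0],[0,0,0]],
  [60,[-15.8,-31,0],[0,0,0]],
  [60,[-15.8,-31,0],[0,0,0]],
  [60,[-15.8,-31,0],[0,0,0]],
])

```text
time_s: 30.4
ee_pos: [553.3, -136.2, 318.3]
ee_rot: [179.0, 35.1, 166.6]
force: [0.2, 0.7, -0.1]
gripper_width: 70.0
gripper_force: 0.0
```

servo_tool([
  [60,[0,0,0],[0,0,-0.066]],
  [60,[0,0,0],[0,0,-0.066]],
  [60,[0,0,0],[0,0,-0.066]],
  [60,[0,0,0],[0,0,0]],
  [60,[0,0,0],[0,0,0]],
  [60,[0,0,0],[0,0,0]],
  [60,[0,0,0],[0,0,0]],
  [60,[0,0,0],[0,0,0]],
  [60,[0,0,0],[0,0,0]],
  [60,[0,0,0],[0,0,0]],
])

```text
time_s: 31.4
ee_pos: [553.5, -134.6, 317.8]
ee_rot: [-173.1, 34.5, -179.6]
force: [0.4, -0.4, -0.3]
gripper_width: 70.0
gripper_force: 0.0
```

```bash
python3 -c "
from h import *
todo(157.8,-83,89,170)"
```

```text
t 31.4 TCP uvh [157.5 -82.9 162.3] a 169.97 tilt 0.16 F [ 0.2 -0.4 -0.5] w 70.0 gf 0.0 q [ -16.    0.  109.    5.   36. -107.]
  target [ 594.9 -143.3  258. ] shift tool [-0.1 -0.2 73.3] rotvec [0.0011 0.0026 0.0005] shift after turn [-0.3 -0.1 73.3]
```

servo_tool([
  [60,[0,0,10],[0.001,0.0026,0]],
  [60,[0,0,15],[0,0,0]],
  [60,[0,0,15],[0,0,0]],
  [60,[0,0,15],[0,0,0]],
  [60,[0,0,12],[0,0,0]],
  [60,[0,0,6],[0,0,0]],
  [60,[0,0,0],[0,0,0]],
  [255,[0,0,0],[0,0,0]],
  [255,[0,0,0],[0,0,0]],
  [255,[0,0,0],[0,0,0]],
], squeeze=15)

```text
time_s: 32.4
ee_pos: [594.6, -143.2, 258.8]
ee_rot: [-173.0, 34.5, -179.6]
force: [-0.4, -0.1, -0.5]
gripper_width: 48.7
gripper_force: 0.0
```

servo_tool([
  [255,[0,0,0],[0,0,0]],
  [255,[0,0,0],[0,0,0]],
  [255,[0,0,0],[0,0,0]],
  [255,[0,0,0],[0,0,0]],
  [255,[0,0,0],[0,0,0]],
  [255,[0,0,0],[0,0,0]],
  [255,[0,0,0],[0,0,0]],
  [255,[0,0,0],[0,0,0]],
  [255,[0,0,0],[0,0,0]],
  [255,[0,0,0],[0,0,0]],
])

```text
time_s: 33.4
ee_pos: [594.6, -143.2, 258.2]
ee_rot: [-173.0, 34.4, -179.6]
force: [-0.9, -0.2, 0.5]
gripper_width: 19.5
gripper_force: 15.0
```

```bash
python3 -c "
from h import *
todo(157.8,-83,89,170)"
```

```text
t 33.4 TCP uvh [157.6 -83.   89.4] a 169.97 tilt 0.01 F [-0.4 -0.4  0.9] w 19.5 gf 15.0 q [ -16.    7.  110.    5.   28. -108.]
  target [ 594.9 -143.3  258. ] shift tool [-0.2 -0.   0.4] rotvec [-0.0001  0.0002  0.0006] shift after turn [-0.2 -0.   0.4]
```

servo_tool([
  [255,[0.39,11.16,0],[0,0,-0.0698]],
  [255,[0.39,11.16,0],[0,0,-0.0698]],
  [255,[0.39,11.16,0],[0,0,-0.0698]],
  [255,[0.39,11.16,0],[0,0,-0.0698]],
  [255,[0.39,11.16,0],[0,0,-0.0698]],
  [255,[0.39,11.16,0],[0,0,-0.0698]],
  [255,[0.39,11.16,0],[0,0,-0.0698]],
  [255,[0.39,11.16,0],[0,0,-0.0698]],
  [255,[0.39,11.16,0],[0,0,-0.0698]],
  [255,[0.39,11.16,0],[0,0,-0.0698]],
])

```text
time_s: 34.4
ee_pos: [570.2, -40.8, 226.5]
ee_rot: [-151.7, 21.6, -136.1]
force: [1.7, -0.7, -0.9]
gripper_width: 19.6
gripper_force: 15.0
```

```bash
python3 -c "
from h import *
t=np.radians(40.3)
todo(160*np.sin(t),-110+160*np.cos(t),89,130)"
```

```text
t 34.4 TCP uvh [102.8  12.3  89.1] a 129.82 tilt 0.04 F [ 1.  -0.4 -1.8] w 19.6 gf 15.0 q [  -2.    5.  117.  -14.   23. -120.]
  target [570.7 -41.2 226.8] shift tool [-0.2 -0.7  0.1] rotvec [-0.0002  0.0007  0.0032] shift after turn [-0.2 -0.7  0.1]
```

servo_tool([
  [255,[0.39,11.16,0],[0,0,-0.0698]],
  [255,[0.39,11.16,0],[0,0,-0.0698]],
  [255,[0.39,11.16,0],[0,0,-0.0698]],
  [255,[0.39,11.16,0],[0,0,-0.0698]],
  [255,[0.39,11.16,0],[0,0,-0.0698]],
  [255,[0.39,11.16,0],[0,0,-0.0698]],
  [255,[0.39,11.16,0],[0,0,-0.0698]],
  [255,[0.39,11.16,0],[0,0,-0.0698]],
  [255,[0.3,8,0],[0,0,-0.05]],
  [255,[0,3,0],[0,0,-0.02]],
])

```text
time_s: 35.4
ee_pos: [503.9, 10.9, 173.7]
ee_rot: [-145.1, 2.3, -104.9]
force: [3.6, 1.8, -3.0]
gripper_width: 19.7
gripper_force: 15.0
```

servo_tool([
  [255,[0,1,0],[0,0,0]],
  [255,[0,1,0],[0,0,0]],
  [255,[0,1,0],[0,0,0]],
  [255,[0,1,0],[0,0,0]],
  [255,[0,0,0],[0,0,0]],
  [255,[0,0,0],[0,0,0]],
  [255,[0,0,0],[0,0,0]],
  [255,[0,0,0],[0,0,0]],
  [255,[0,0,0],[0,0,0]],
  [255,[0,0,0],[0,0,0]],
])

```text
time_s: 36.4
ee_pos: [501.9, 11.4, 172.2]
ee_rot: [-145.0, 2.3, -105.0]
force: [4.4, 2.9, -3.0]
gripper_width: 19.5
gripper_force: 15.0
```

```bash
python3 -c "
from h import *
todo(0,50,89,90)"
```

```text
t 36.4 TCP uvh [ 8.2 49.5 89.1] a 94.0 tilt 0.1 F [ 1.3  3.7 -4.6] w 19.5 gf 15.0 q [   6.    4.  129.  -38.   17. -124.]
  target [495.5  13.3 167.5] shift tool [0.1 8.2 0.1] rotvec [-0.0012  0.0012 -0.0697] shift after turn [-0.5  8.2  0.1]
```

servo_tool([
  [255,[0,2.7,0],[0,0,-0.023]],
  [255,[0,2.7,0],[0,0,-0.023]],
  [255,[0,2.7,0],[0,0,-0.023]],
  [255,[0,1,0],[0,0,0]],
  [255,[0,1,0],[0,0,0]],
  [255,[0,1,0],[0,0,0]],
  [255,[0,0,0],[0,0,0]],
  [255,[0,0,0],[0,0,0]],
  [255,[0,0,0],[0,0,0]],
  [255,[0,0,0],[0,0,0]],
])

```text
time_s: 37.4
ee_pos: [495.5, 13.0, 167.8]
ee_rot: [-144.7, 0.1, -101.8]
force: [15.1, -5.8, -4.5]
gripper_width: 19.6
gripper_force: 15.0
```

```bash
python3 -c "
from h import *
todo(0,50,89,90)"
```

```text
t 37.4 TCP uvh [ 0.2 49.8 89.2] a 90.07 tilt 0.32 F [ 10.6  -2.6 -12.8] w 19.6 gf 15.0 q [   7.    4.  130.  -41.   16. -124.]
  target [495.5  13.3 167.5] shift tool [-0.2  0.2  0.2] rotvec [-0.0055  0.0009 -0.0012] shift after turn [-0.2  0.2  0.2]
```

servo_tool([
  [150,[0,0,0],[0,0,0]],
  [120,[0,-1.5,0],[0,0,0]],
  [80,[0,-1.5,0],[0,0,0]],
  [60,[0,0,0],[0,0,0]],
  [60,[0,0,-8],[0,0,0]],
  [60,[0,0,-12],[0,0,0]],
  [60,[0,0,-15],[0,0,0]],
  [60,[0,0,-20],[0,0,0]],
  [60,[0,0,-20],[0,0,0]],
  [60,[0,0,-20],[0,0,0]],
])

```text
time_s: 38.4
ee_pos: [440.2, 24.0, 245.3]
ee_rot: [-145.1, 0.0, -101.8]
force: [0.2, 0.2, 0.3]
gripper_width: 70.0
gripper_force: 0.0
```

servo_tool([
  [60,[0,20,-10],[0,0,0]],
  [60,[-10,10,-10],[0,0,0]],
  [60,[-20,0,0],[0,0,0]],
  [60,[-25,0,0],[0,0,0]],
  [60,[-25,0,0],[0,0,0]],
  [60,[-25,0,0],[0,0,0]],
  [60,[-25,0,0],[0,0,0]],
  [60,[-25,0,0],[0,0,0]],
  [60,[0,0,0],[0,0,0]],
  [60,[0,0,0],[0,0,0]],
])

```text
time_s: 39.4
ee_pos: [437.0, 182.9, 243.7]
ee_rot: [-145.1, -0.1, -101.7]
force: [-0.9, 0.0, 0.0]
gripper_width: 69.8
gripper_force: 0.0
```

```bash
python3 m.py 2>/dev/null; python3 -c "
from h import *
todo(0,50,89,90)
f=cams.grab_frame('top')
a=f['color'][130:280,230:460,::-1]; cv2.imwrite('pics/z.png',cv2.resize(a,(798,520),interpolation=cv2.INTER_CUBIC))"
```

```text
40 9 edges v -6.1 2.1 mid -2.0 ang 2.86
43 9 edges v -4.7 1.3 mid -1.7 ang 2.26
46 9 edges v -4.1 1.1 mid -1.5 ang 1.87
48 9 edges v -3.8 0.8 mid -1.5 ang 1.79
60 11 edges v -5.3 2.5 mid -1.4 ang 1.34
64 11 edges v -7.5 5.9 mid -0.8 ang 0.72
68 11 edges v -8.0 6.6 mid -0.7 ang 0.59
72 11 edges v -7.7 6.0 mid -0.85 ang 0.68
stripe -20 0.14
stripe -15 0.84
stripe -10 2.81
stripe -5 -0.81
stripe 0 2.02
t 39.7 TCP uvh [-30.8 203.5 204.4] a 90.08 tilt 0.03 F [ 0.6 -0.6 -0.2] w 69.7 gf 0.0 q [  38.   -1.  121.  -40.   43. -104.]
  target [495.5  13.3 167.5] shift tool [153.4 -31.  115.5] rotvec [-0.0001 -0.0006 -0.0014] shift after turn [153.5 -30.8 115.4]
```

View pics/z.png

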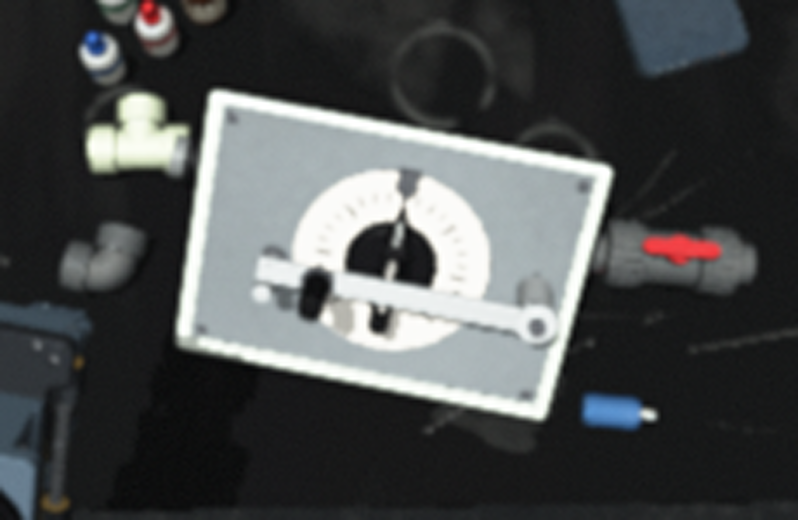

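The bar lies across the dial against its pin, with the grip at (315,292). The nose at (404,208) points at the tab at (408,190). The loose things haven't moved and the arm is clear, so I'm handing it in.

```bash
python3 -c "
from workcell import ticket; print(ticket.job_done())"
```

```text
the job is handed in; nothing more can be done
None
```

I opened the guard bar, turned the dial until its nose pointed at the set tab (within about 1° by the camera), closed the bar against its stop pin and let go; the job was handed in at about 40 s, with the set tab and loose things unmoved.

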